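# Shadow-check a washed fuel-test cell in the lamp's light

## Task

Slide the black hood down over the upright lamp until it rests fully home on the lamp's flange with its yellow snout pointing straight at the white card, and let go of it. Then pick up the washed clear test cell by its two frosted faces only, never touching its clear windows, and hold it upright in the light path between the snout and the card, centred at the height of the rings on the card and with its clear windows square to the light, so that its shadow would show any scratch. Finish while still holding it there in the air, and leave the other things on the bench where they are.

Things in the scene. Friction and masses are not known exactly. Their poses are not given: they have to be found in the camera images.
- stand: fixed stand, position and yaw vary: dark steel base plate 300 x 110 x 8 mm lying on the bench, with an upright round lamp at its +x end and an upright white card at its -x end. Origin: centre of the plate's underside; its x axis runs along the plate from the card to the lamp, z up. The light is meant to go from the lamp straight to the card, along -x
- lamp_foot (a point): on the lamp's axis, at the top face of its round aluminium flange (60 mm diameter), 22 mm above the bench: the face the hood comes to rest on. Axes as the stand's. It lies 95 mm from the stand's origin along the stand's +x
- lamp_top (a point): centre of the top of the lamp: an upright glowing cylinder 32 mm in diameter with a slightly domed metal cap, rising 90 mm above the flange, top 112 mm above the bench
- card (a point): centre of the two grey rings printed on the card's face towards the lamp, 62 mm above the bench. The white card is 100 mm wide, 5 mm thick, its top 136 mm above the bench; its face is 207.5 mm from the lamp's axis
- light_path (a point): a point on the straight line from the lamp to the rings on the card, 95 mm from the lamp's axis, 62 mm above the bench (54 mm above the plate). Axes as the stand's: x along the light path, pointing back to the lamp
- hood: loose black tube, open at both ends, standing upright on the bench: outside diameter 41 mm (42 at the bright top rim), bore 35 mm (1.5 mm clearance all round the lamp), 100 mm tall, about 110 g. A square yellow snout, 26 mm wide, 30 mm tall, sticks out of its side, centred 40 mm above its bottom edge. Origin: on the axis at the bottom edge; z up; the snout points to its own -x
- hood_window (a point): centre of the open end of the yellow snout on the hood, 32.5 mm from the hood's axis along its -x, 40 mm above its bottom edge
- mat: fixed thin black rubber drying mat with blue stripes, 120 (x) x 210 (y) x 4 mm, position and yaw vary, on which the two glass cells stand. Origin: centre of its underside
- cell: the washed test cell: loose, empty, open-topped glass box standing upright on the mat, 24 mm (its x) by 30 mm (its y) by 60 mm tall, about 60 g. Its two faces at +y and -y are frosted (white, 24 mm wide, 30 mm apart): grip it by these. Its two faces at +x and -x are the clear windows. Origin: centre of its underside, z up
- cell_windows: the two clear windows of the test cell (fixed in it, same origin and axes as the cell): 24 mm wide between the frosted walls, from 4 to 60 mm above the cell's underside, set 0.5 mm back from the edges of the frosted walls, facing the cell's +x and -x. Not to be touched with the fingers
- cell_mid (a point): centre of the test cell, 30 mm above its underside; the middle of its clear windows
- amber_cell: bystander on the same mat: an all-amber glass cell of the same size, 90 to 135 mm from the test cell. Origin: centre of its underside
- spark_plug: bystander: spark plug lying on the bench, 80 mm long, 23 mm thick; origin at its middle, underside
- piston: bystander: aluminium piston standing on the bench, 46 mm diameter, 50 mm tall; origin under its centre
- oil_bottle: bystander: white oil bottle, 56 mm diameter, 125 mm tall, standing; origin under its centre
- cleaner_can: bystander: spray can with a blue label, 64 mm diameter, 190 mm tall, standing; origin under its centre
- screwdriver: bystander: screwdriver lying on the bench, 200 mm long along its x
- wrench: bystander: spanner lying on the bench, 180 mm long along its x

How it is judged:
By the outcome, as a careful person would: the job done as asked, in the order asked, and still so for the second after the job is handed in, while the arm keeps its last pose, push and grip.
It also fails if it takes over 70 s, if anything falls off the work surface, if the arm or the gripper's body presses on something with over 40 N, if the wrist force passes 120 N, or if a joint passes its speed limit or range.

## Robot

A 6-joint arm with a two-finger parallel gripper is mounted at the origin on the work surface. World frame = base frame: x ahead of the robot, y to its left, z up, the work surface at z = 0. Lengths are in m, angles in rad, forces in N, time in s.
With the tool pointing down it reaches from about 0.35 to 0.95 m from the base axis. Payload 17.4 kg.
Tool frame: the origin (TCP) lies where the fingers leave the gripper's body, on its centre line; the fingertips stand 84 mm ahead of it and the grasp point (between the pads) lies 65 mm ahead of it (tcp_to_grasp is the z of the grasp point in the tool frame, in m); z points along the fingers, y is the direction in which the jaws open and shut (so a half turn about z gives the same grasp; the last joint's range is limited). The gripper opens to 93 mm and grips with 3 to 60 N. Pads are 15 mm wide; open, the fingers measure 128 mm over their backs; the gripper's body (75 mm by 188 mm) begins 65 mm behind the grasp point.
Start: joints at [-1.346, 0.116, 1.442, -0, 1.584, -0.038], TCP at [0.175, -0.652, 0.303] pointing down, gripper open.
Joint ranges: [-2.83, 2.83], [-0.83, 2.19], [0.07, 2.5], [-1.14, 4.28], [0.01, 3], [-2.97, 2.97]. Speed limits (rad/s): [1.89, 1.89, 2.22, 3.14, 3.14, 3.14].

## Interface

Orientations are given as a unit quaternion [x, y, z, w].
In Python, from station import * gives the robot as it stands.
- The arm moves only by the shell command python3 -m crank 'ROWS' [FORCE]. ROWS is JSON, a list of rows, each a list of 3 entries, a list of its own where there are three numbers: the opening, from 0 (shut) to 1 (fully open), then the shift along the tool's x, y, z in cm, then the turn about the tool's z in rad. In form: [[grip, [x, y, z], twist], ...]. A call has 1 to 8 rows; each row is the pose to reach, as a shift and turn from the pose commanded when the call began, along the tool's axes at that moment; what a row does not reach only later rows make up. A row lasts 1/10 s, in which the tool goes at most 50 mm and 8.59 degrees, less where a joint would pass 70% of its speed; a pose out of reach is approached as far as the arm can. A call with a gripper value outside its range is refused whole. The fingers move at their own pace and stop on an object; FORCE is the grip in N (left out, the last holds). Time passes only in rows, so rows that repeat a pose let the fingers close. It gives the time, the measured TCP pose, the force and the opening at its end, in the units of the state.
- read_state(): the state, without advancing time (a new reading comes with each control period).
- get_image(name): name is "scene" or "top"; returns a dict with "image" (420x560x3 uint8, red, green, blue), "vertical_fov" (degrees; the focal length in pixels is half the picture's height over the tangent of half this angle, whatever the lens; pixels are square), "cx", "cy" (the principal point, pixels), "cam_to_world" (4x4, takes a point from camera to world coordinates). Camera axes: x right, y up, looking along -z (the intrinsics and any distortion apply to the point x, -y, -z); pixel columns grow to the right and rows downward; lengths in m; the calibration is good to about 2 mm. A picture is of the moment at which its call begins. There is no depth.
- job_done(): hands the job in, once; it reports no verdict.
The state is a dict: "t": time; "qpos": joint angles; "joint_velocities": joint speeds; "joint_torque": joint torques, N m; "position": TCP position; "orientation": TCP orientation; "wrist_force": force on the tool from outside, world axes, zero at the start; "moment": the same for the moment, N m; "grip_width": finger opening in m.
Only numpy, scipy, OpenCV 4.12 (cv2) and the standard library are available. Lean on these libraries where they do the work, as an engineer would, in place of code of your own. Each camera call takes 0.05 s, during which the arm holds its last target. There are 200 camera calls.

## Working session

There is one attempt and no reset: what is moved stays moved. The work goes in short steps, Python scripts to look and compute and a shell command to move; the robot and the scene stay as the last step left them, time stands still between calls to the robot, and variables do not carry over. Pictures are saved under pics/ and viewed, about 8 in all and at most 12, crops included, and the job is handed in when it is done.

```bash
ls; mkdir -p pics; python3 - <<'E'
from station import *
import cv2,numpy as np
s=read_state();print({k:np.round(v,3).tolist() for k,v in s.items()})
for n in("scene","top"):
    g=get_image(n);cv2.imwrite(f"pics/{n}0.png",cv2.cvtColor(g["image"],cv2.COLOR_RGB2BGR))
    print(n,{k:(np.round(v,4).tolist() if k!="image" else 0) for k,v in g.items()})
E
```

```text
pics
{'t': 0.0, 'qpos': [-1.346, 0.116, 1.442, -0.0, 1.584, -0.038], 'joint_velocities': [-0.001, -0.002, 0.001, 0.0, 0.001, 0.0], 'joint_torque': [-0.002, -72.126, -62.261, 0.078, 0.024, -0.0], 'position': [0.175, -0.652, 0.302], 'orientation': [0.991, 0.131, -0.0, -0.001], 'wrist_force': [-0.418, -0.571, -0.313], 'moment': [0.036, -0.009, 0.014], 'grip_width': 0.093}
scene {'image': 0, 'vertical_fov': 56.0962, 'cx': 275.044, 'cy': 205.6157, 'cam_to_world': [[-0.4998, -0.6284, 0.5961, 1.187], [0.8661, -0.3691, 0.337, 0.4038], [0.0083, 0.6848, 0.7287, 0.8728], [0.0, 0.0, 0.0, 1.0]]}
top {'image': 0, 'vertical_fov': 43.7627, 'cx': 279.1942, 'cy': 208.8868, 'cam_to_world': [[0.0199, 0.9948, -0.0999, 0.4578], [-0.9998, 0.0199, -0.0011, 0.0539], [0.0009, 0.0999, 0.995, 1.2862], [0.0, 0.0, 0.0, 1.0]]}
```

View pics/scene0.png

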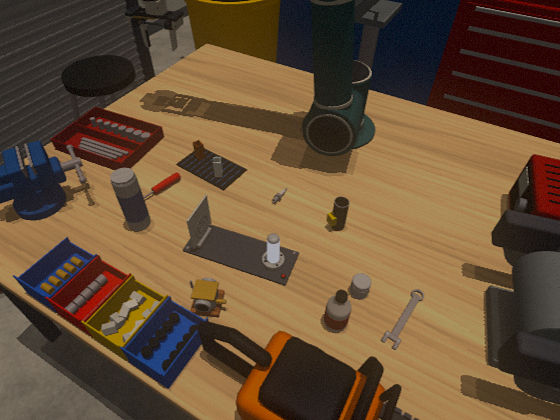

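View pics/top0.png

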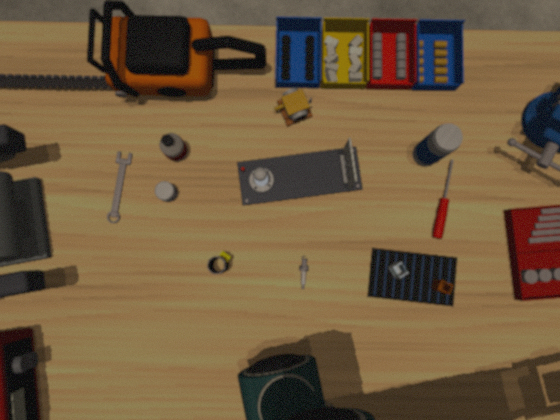

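The overview shows the stand at top (238–360,150–203), the hood at (219,264) with its snout up-right, the mat at (413,277), the test cell at (399,269) and the amber cell at (445,287). Next, enlarged crops.

```bash
python3 - <<'E'
import cv2
def crop(n,x,y,w,h,s):
    im=cv2.imread(f"pics/{n}0.png")[y:y+h,x:x+w]; im=cv2.resize(im,None,fx=s,fy=s,interpolation=cv2.INTER_CUBIC)
    im=cv2.convertScaleAbs(im,alpha=1.6,beta=10)
    for k in range(0,w,20): cv2.putText(im,str(x+k),(k*s,10),0,.35,(0,255,255),1); cv2.line(im,(k*s,12),(k*s,18),(0,255,255),1)
    for k in range(0,h,20): cv2.putText(im,str(y+k),(0,k*s+4),0,.35,(0,255,255),1)
    cv2.imwrite(f"pics/{n}0c.png",im)
crop("top",200,130,266,180,3); crop("scene",170,130,200,150,4)
E
```

```text
(no output)
```

View pics/top0c.png

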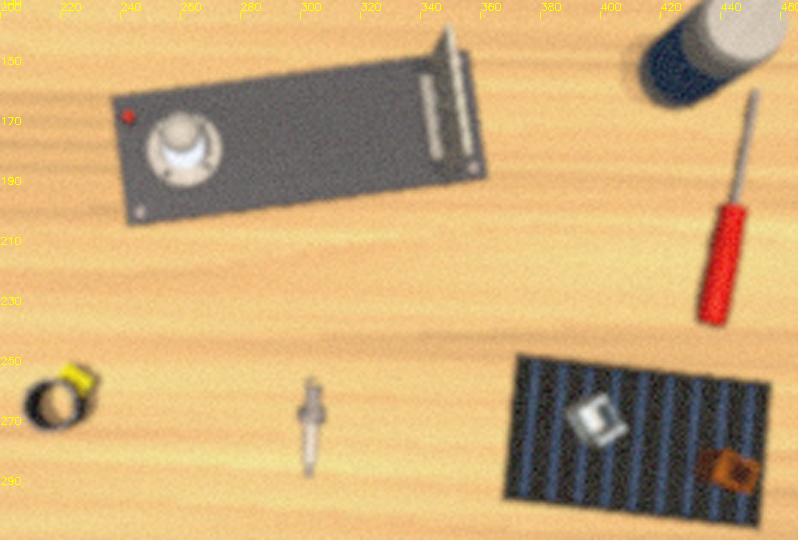

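View pics/scene0c.png

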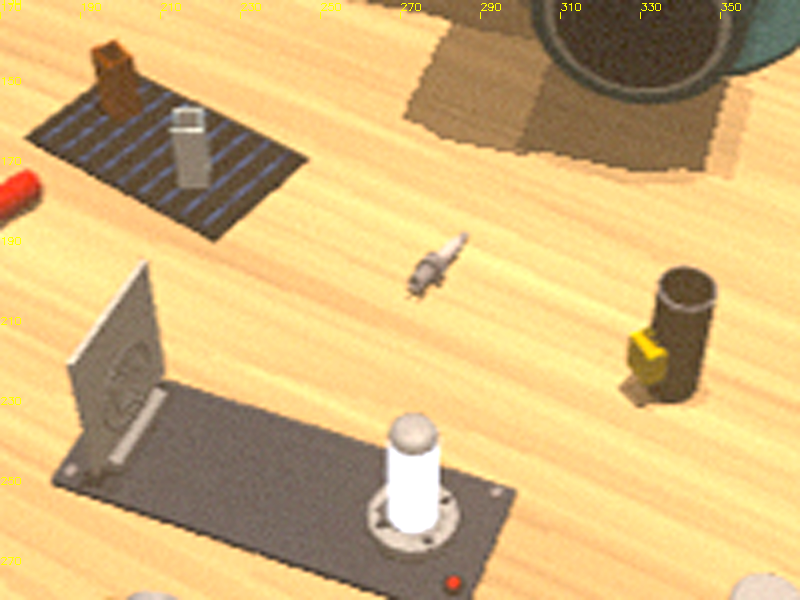

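```bash
cat > vis.py <<'E'
import numpy as np,cv2
from station import *
def grab(n,k=6):
    g=get_image(n);a=[g["image"].astype(float)]+[get_image(n)["image"].astype(float) for _ in range(k-1)]
    g["image"]=np.mean(a,0);return g
def cam(g):
    f=210/np.tan(np.radians(g["vertical_fov"])/2);return f,g["cx"],g["cy"],np.linalg.inv(g["cam_to_world"])
def proj(c,P):
    P=np.atleast_2d(P);f,cx,cy,T=c;p=(T[:3,:3]@P.T).T+T[:3,3]
    return np.c_[cx+f*p[:,0]/-p[:,2],cy-f*p[:,1]/-p[:,2]]
def tile(im,x,y,w,h,s,alpha=1.4):
    t=cv2.resize(np.clip(im[y:y+h,x:x+w,::-1]*alpha,0,255).astype(np.uint8),None,fx=s,fy=s,interpolation=cv2.INTER_CUBIC)
    for k in range(0,w,5):
        cv2.line(t,(int((k+.5)*s),0),(int((k+.5)*s),4 if k%10 else 8),(0,255,255),1)
        if k%10==0: cv2.putText(t,str(x+k),(int((k+.5)*s),18),0,.35,(0,255,255),1)
    for k in range(0,h,5):
        cv2.line(t,(0,int((k+.5)*s)),(4 if k%10 else 8,int((k+.5)*s)),(0,255,255),1)
        if k%10==0: cv2.putText(t,str(y+k),(10,int((k+.5)*s)+4),0,.35,(0,255,255),1)
    return t
E
python3 - <<'E'
from vis import *
import pickle
t=grab("top");s=grab("scene");pickle.dump((t,s),open("g0.pkl","wb"))
T=t["image"];S=s["image"]
r1=np.hstack([tile(T,*p,40,45,6.6) for p in((242,158),(200,244),(380,248))])
r2=np.hstack([tile(S,*p,40,45,6.6) for p in((254,230),(318,190),(198,145))])
cv2.imwrite("pics/m1.png",np.vstack([r1,r2]))
print(t["image"].shape)
E
```

```text
(420, 560, 3)
```

View pics/m1.png

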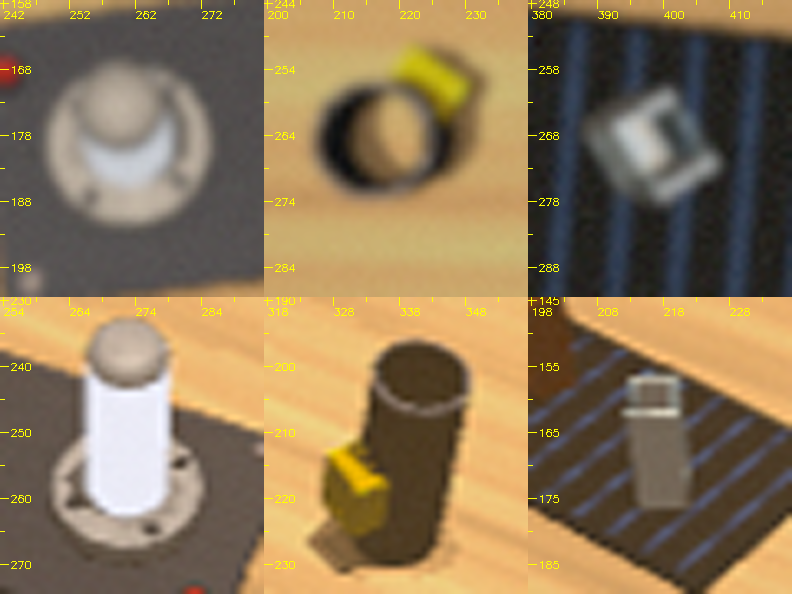

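The montage shows the lamp cap at top (260.3,173.1), the hood rim at top (216.3,264.5) and scene (341.2,201.6), and the cell rim at top (400.7,269.2). The cell's frosted walls face up-left and down-right in the top view. Now the fit.

```bash
cat > fit.py <<'E'
from vis import *
import pickle
from scipy.optimize import least_squares
t,s=pickle.load(open("g0.pkl","rb"));C={"t":cam(t),"s":cam(s)}
def fit(name,obs,x0):
    def res(p,o=obs):
        c,n=np.cos(p[2]),np.sin(p[2]);r=[]
        for k,P,uv in o:
            r.append(proj(C[k],[p[0]+c*P[0]-n*P[1],p[1]+n*P[0]+c*P[1],P[2]])[0]-uv)
        return np.ravel(r)
    for ks in("t","s","ts"):
        o=[a for a in obs if a[0] in ks]
        if len(o)<2: continue
        q=least_squares(res,x0,args=(o,),loss="soft_l1");print(name,ks,np.round(q.x,4),"res",np.round(res(q.x,o),1).tolist())
    return q.x
def inv(k,uv,z):
    f,cx,cy,T=C[k];W=np.linalg.inv(T);d=W[:3,:3]@[(uv[0]-cx)/f,-(uv[1]-cy)/f,-1];return W[:3,3]+d*(z-W[2,3])/d[2]
E
python3 - <<'E'
from fit import *
pts=dict(lamp_t=inv("t",(261.05,179.6),.022),lamp_s=inv("s",(272.8,258.9),.022),lcap_t=inv("t",(260.3,173.1),.110),
 hood_t=inv("t",(216.3,264.5),.1),hood_s=inv("s",(341.2,201.6),.1),hoodb_s=inv("s",(337.3,225.3),0),cell_t=inv("t",(400.7,269.2),.064))
for k,v in pts.items():print(k,np.round(v,4))
z=.008
fit("stand",[("t",(.15,.055,z),(243.3-.5,205-.5)),("t",(.15,-.055,z),(237.2,161.8)),("t",(-.15,-.055,z),(355.2,146.2)),("t",(-.15,.055,z),(361.8,188.8)),
 ("t",(.095,0,.022),(261.05,179.6)),("s",(.095,0,.022),(272.8,258.9)),("s",(-.15,-.055,z),(182.5,250.8)),("s",(-.15,.055,z),(212.5,224.5)),("s",(.15,.055,z),(298.8,252.)),
 ("t",(.095,0,.110),(260.3,173.1))],[.4,.05,1.4])
fit("standflip",[("t",(.15,-.055,z),(243.3-.5,205-.5)),("t",(.15,.055,z),(237.2,161.8)),("t",(-.15,.055,z),(355.2,146.2)),("t",(-.15,-.055,z),(361.8,188.8)),
 ("t",(.095,0,.022),(261.05,179.6)),("s",(.095,0,.022),(272.8,258.9)),("s",(-.15,.055,z),(182.5,250.8)),("s",(-.15,-.055,z),(212.5,224.5)),("s",(.15,-.055,z),(298.8,252.)),
 ("t",(.095,0,.110),(260.3,173.1))],[.4,.05,1.4])
for y0 in(-.6,2.):fit("hood",[("t",(0,0,.1),(216.3,264.5)),("s",(0,0,.1),(341.2,201.6)),("s",(0,0,0),(337.3,225.3)),("t",(-.0325,.013,.055),(221.9,250.3)),("t",(-.0325,-.013,.055),(230.7,255.6)),
 ("s",(-.0325,.013,.055),(331.8-3.9,212)),("s",(-.0325,-.013,.055),(336.,219.0))],[.3,.17,y0])
z=.064
# A (top) D -> frosted wall up-left (+y local), B,C other
fit("cell",[("t",(-.012,.015,z),(401.3,260.8)),("t",(-.012,-.015,z),(408.6,271.7)),("t",(.012,-.015,z),(400.1,277.5)),("t",(.012,.015,z),(392.8,266.4)),
 ("s",(.012,-.015,z),(220.1,156.6)),("s",(-.012,-.015,z),(212.65,156.6)),("s",(-.012,.015,z),(212.,161.9)),("s",(.012,.015,z),(220.5,161.9))],[.3,-.23,-1.])
E
```

```text
lamp_t [0.6557 0.101  0.022 ]
lamp_s [0.6605 0.1013 0.022 ]
lcap_t [0.6569 0.0998 0.11  ]
hood_t [0.448  0.1945 0.1   ]
hood_s [0.4507 0.1942 0.1   ]
hoodb_s [0.4494 0.1955 0.    ]
cell_t [ 0.4454 -0.2297  0.064 ]
stand t [0.6708 0.0068 1.7242] res [-0.7, 0.6, -0.7, -0.4, 1.0, -0.6, 1.0, 0.3, 0.1, -0.2, -0.4, 0.2]
stand s [0.6748 0.0097 1.731 ] res [0.9, 0.1, -0.5, -0.0, -11.2, -2.4, 1.0, 0.5]
stand ts [0.6716 0.0074 1.7248] res [-0.9, 0.3, -1.0, -0.7, 0.7, -0.9, 0.7, -0.1, -0.1, -0.5, 0.6, -0.9, -0.3, -1.4, -10.9, -3.6, 0.9, -0.4, -0.7, -0.1]
standflip t [0.6421 0.0072 1.4195] res [0.4, -49.6, -1.9, 36.4, 0.5, 72.7, 0.8, -13.6, -0.0, -0.3, -0.6, 0.2]
standflip s [0.6732 0.0087 2.4315] res [1.2, -20.0, -0.4, -0.7, -22.6, 58.7, 1.0, 0.1]
standflip ts [0.6456 0.0064 1.4636] res [-0.6, -48.6, -1.0, 37.8, 2.2, 68.8, 0.5, -17.7, 0.1, -0.0, 0.7, -1.3, 35.8, -42.5, -20.2, 6.6, -20.6, 33.7, -0.5, 0.5]
hood t [0.4861 0.1967 0.6797] res [-0.4, -16.9, 0.2, 12.2, 0.2, 0.0]
hood s [0.4463 0.1949 2.6712] res [0.9, -0.9, 0.2, -0.8, 0.1, 1.5, -2.2, 0.4]
hood ts [0.4472 0.1941 2.8258] res [0.2, 0.4, 0.5, -0.8, -0.2, -0.7, 6.8, 3.1, -12.4, -5.8, 0.4, 3.0, -0.8, 1.3]
hood t [0.4487 0.1954 1.8874] res [-0.4, -0.3, 11.2, 15.0, -0.8, -0.9]
hood s [0.4463 0.1949 2.6712] res [0.9, -0.9, 0.2, -0.8, 0.1, 1.5, -2.2, 0.4]
hood ts [0.4472 0.1941 2.8258] res [0.2, 0.4, 0.5, -0.8, -0.2, -0.7, 6.8, 3.1, -12.4, -5.8, 0.4, 3.0, -0.8, 1.3]
cell t [ 0.4456 -0.2297 -2.1903] res [-1.1, -0.0, -15.9, -0.5, 1.1, -0.1, 15.8, 0.6]
cell s [ 0.4454 -0.2315 -2.3753] res [0.1, -0.5, 8.7, 4.3, -0.1, 0.4, -9.7, -4.4]
cell ts [ 0.4456 -0.2303 -2.2253] res [-0.5, -0.0, -15.7, -0.8, 1.1, -0.1, 16.2, 0.9, -0.3, -0.7, 9.4, 3.9, 0.8, 0.9, -9.8, -3.7]
```

```bash
python3 - <<'E'
from fit import *
for y0 in(1.9,2.6):fit("hood",[("t",(0,0,.1),(216.3,264.5)),("s",(0,0,.1),(341.2,201.6)),("s",(0,0,0),(337.3,225.3)),("t",(-.0325,-.013,.055),(221.9,250.3)),("t",(-.0325,.013,.055),(230.7,255.6)),
 ("s",(-.0325,.013,.055),(331.8-3.9,212)),("s",(-.0325,-.013,.055),(336.,219.0))],[.45,.195,y0])
z=.064
fit("cell",[("t",(.012,.015,z),(401.3,260.8)),("t",(.012,-.015,z),(408.6,271.7)),("t",(-.012,-.015,z),(400.1,277.5)),("t",(-.012,.015,z),(392.8,266.4)),
 ("s",(-.012,-.015,z),(220.1,156.6)),("s",(.012,-.015,z),(212.65,156.6)),("s",(.012,.015,z),(212.,161.9)),("s",(-.012,.015,z),(220.5,161.9))],[.45,-.23,-1.])
z=.064
print(inv("t",(445-.3,287),.064))
E
```

```text
hood t [0.4476 0.1944 2.5882] res [0.0, 0.2, -0.2, -0.5, 0.2, 0.3]
hood s [0.4463 0.1949 2.6712] res [0.9, -0.9, 0.2, -0.8, 0.1, 1.6, -2.2, 0.4]
hood ts [0.4475 0.1948 2.5884] res [-0.2, 0.2, 0.7, -0.6, 0.0, -0.5, -0.4, -0.4, 0.0, 0.3, -0.4, 1.0, -3.3, 0.2]
hood t [0.4476 0.1944 2.5882] res [0.0, 0.2, -0.2, -0.5, 0.2, 0.3]
hood s [0.4463 0.1949 2.6712] res [0.9, -0.9, 0.2, -0.8, 0.1, 1.5, -2.2, 0.4]
hood ts [0.4475 0.1948 2.5884] res [-0.2, 0.2, 0.7, -0.6, 0.0, -0.5, -0.4, -0.4, 0.0, 0.3, -0.4, 1.0, -3.3, 0.2]
cell t [ 0.4456 -0.2297 -0.975 ] res [0.0, 0.0, 0.0, 0.0, -0.0, -0.1, -0.0, 0.1]
cell s [ 0.4452 -0.2308 -0.9702] res [0.1, -0.6, -0.0, -0.3, 0.3, 0.6, -0.5, 0.2]
cell ts [ 0.4456 -0.23   -0.9732] res [0.1, 0.0, 0.1, 0.0, 0.1, -0.1, 0.1, 0.1, 0.3, -0.4, 0.1, -0.1, 0.4, 0.7, -0.3, 0.4]
[ 0.4064276  -0.33147525  0.064     ]
```

```bash
cat > to.py <<'E'
import sys,numpy as np
from station import *
from scipy.spatial.transform import Rotation as R
# usage: to.py gx gy gz jaw  -> shift (cm, tool axes) and twist
s=read_state();r=R.from_quat(s["orientation"]);p=np.array(s["position"])
g=np.array([float(a) for a in sys.argv[1:4]])+[0,0,.065]
y=r.as_matrix()[:,1];j=np.arctan2(y[1],y[0]);d=float(sys.argv[4])-j;d=(d+np.pi/2)%np.pi-np.pi/2 if len(sys.argv)<6 else (d+np.pi)%(2*np.pi)-np.pi
print("shift",np.round(r.inv().apply(g-p)*100,2),"twist",round(-d,3),"| grasp",np.round(p-[0,0,.065],4),"jaw",round(j,3),"q",np.round(s["qpos"],2),"F",np.round(s["wrist_force"],1),"w",round(s["grip_width"],4),"t",round(s["t"],2),"z axis",np.round(r.as_matrix()[:,2],3))
E
python3 to.py .4475 .1948 .20 1.017 full
```

```text
shift [ 48.27 -74.69   3.78] twist -2.325 | grasp [ 0.1754 -0.6518  0.2377] jaw -1.308 q [-1.35  0.12  1.44  0.    1.58 -0.04] F [-0.2  0.7  0.7] w 0.0929 t 0.7 z axis [ 0.  0. -1.]
```

```bash
python3 -m crank '[[1,[31,-30,0],-1.2],[1,[31,-30,0],-1.2],[1,[31,-30,0],-1.2],[1,[31,-30,0],-1.2],[1,[31,-30,0],-1.2],[1,[31,-30,0],-1.2],[1,[31,-30,0],-1.2],[1,[31,-30,0],-1.2]]' 10; python3 to.py .4475 .1948 .20 1.017 full
```

```text
t: 1.5
position: [0.3811, -0.3067, 0.303]
orientation: [0.742, 0.67, 0.0, 0.0]
wrist_force: [0.6, -1.1, 0.0]
grip_width: 0.0932
shift [50.56  1.48  3.78] twist -1.119 | grasp [ 0.3811 -0.3067  0.238 ] jaw -0.102 q [-0.73 -0.3   1.83  0.    1.61 -0.63] F [ 0.6 -1.1  0. ] w 0.0932 t 1.5 z axis [ 0.001 -0.001 -1.   ]
```

```bash
python3 -m crank '[[1,[50,1.5,0],-1.12],[1,[50,1.5,0],-1.12],[1,[50,1.5,0],-1.12],[1,[50,1.5,0],-1.12],[1,[50,1.5,0],-1.12],[1,[50,1.5,0],-1.12],[1,[50,1.5,0],-1.12],[1,[50,1.5,0],-1.12]]'; python3 to.py .4475 .1948 .20 1.017 full
```

```text
t: 2.3
position: [0.4353, 0.0898, 0.3032]
orientation: [0.273, 0.962, 0.0, 0.001]
wrist_force: [1.0, -0.7, -0.2]
grip_width: 0.0932
shift [4.48 9.57 3.83] twist 0.001 | grasp [0.4353 0.0898 0.2382] jaw 1.018 q [ 0.15 -0.4   1.91 -0.    1.64 -0.87] F [ 1.  -0.7 -0.2] w 0.0932 t 2.3 z axis [ 0.001  0.    -1.   ]
```

```bash
python3 -m crank '[[1,[4.5,9.6,0],0],[1,[4.5,9.6,0],0],[1,[4.5,9.6,0],0],[1,[4.5,9.6,5],0],[1,[4.5,9.6,10],0],[1,[4.5,9.6,10],0]]'; python3 to.py .4475 .1948 .078 1.017; python3 - <<'E'
from vis import *
t=grab("top",3)["image"];s=grab("scene",3)["image"]
cv2.imwrite("pics/m2.png",np.hstack([tile(t,185,225,70,90,5.5),tile(s,300,155,70,90,5.5)]))
E
```

```text
t: 2.9
position: [0.4464, 0.1919, 0.197]
orientation: [0.276, 0.961, -0.003, -0.003]
wrist_force: [-0.9, -0.3, 0.7]
grip_width: 0.0929
shift [0.03 0.34 5.4 ] twist -0.005 | grasp [0.4464 0.1919 0.132 ] jaw 1.012 q [ 0.35 -0.25  1.97 -0.    1.44 -0.66] F [-0.9 -0.3  0.7] w 0.0929 t 2.9 z axis [-0.008 -0.003 -1.   ]
```

View pics/m2.png

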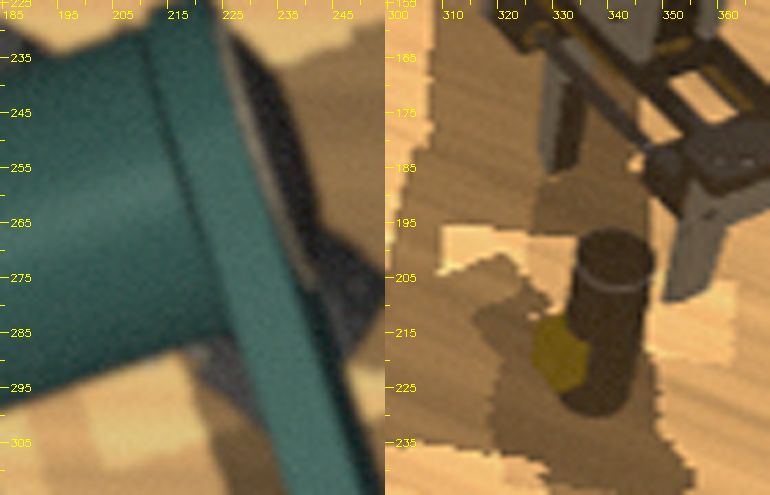

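The fingers straddle the hood: scene tips at (331,186) and (352,209), hood rim at (341,202). The arm blocks the top view. Descend and grip.

```bash
python3 -m crank '[[1,[0,0.2,3],0],[1,[0,0.2,5.4],0],[1,[0,0.2,5.4],0],[1,[0,0.2,5.4],0],[1,[0,0.2,5.4],0]]'; python3 to.py .4475 .1948 .078 1.017
```

```text
t: 3.7
position: [0.4502, 0.1948, 0.1508]
orientation: [0.276, 0.961, 0.001, 0.001]
wrist_force: [0.0, -0.4, 0.4]
grip_width: 0.0929
shift [ 0.23 -0.14  0.78] twist -0.005 | grasp [0.4502 0.1948 0.0858] jaw 1.012 q [ 0.36 -0.21  2.01  0.    1.34 -0.66] F [ 0.  -0.4  0.4] w 0.0929 t 3.7 z axis [ 0.002  0.001 -1.   ]
```

```bash
python3 -m crank '[[1,[0,0,0],0],[1,[0,0,0],0],[1,[0,0,0],0]]'; python3 to.py .4475 .1948 .078 1.017
```

```text
t: 4.0
position: [0.4496, 0.1946, 0.1492]
orientation: [0.276, 0.961, 0.0, 0.0]
wrist_force: [-0.1, 0.1, 0.8]
grip_width: 0.0929
shift [ 0.19 -0.1   0.62] twist -0.005 | grasp [0.4496 0.1946 0.0842] jaw 1.012 q [ 0.36 -0.21  2.01  0.    1.34 -0.66] F [-0.1  0.1  0.8] w 0.0929 t 4.0 z axis [ 0.001  0.    -1.   ]
```

```bash
python3 -m crank '[[1,[0.2,-0.1,0.6],0],[1,[0.2,-0.1,0.6],0],[1,[0.2,-0.1,0.6],0],[0.3,[0.2,-0.1,0.6],0],[0.3,[0.2,-0.1,0.6],0],[0.3,[0.2,-0.1,0.6],0],[0.3,[0.2,-0.1,0.6],0],[0.3,[0.2,-0.1,0.6],0]]' 15; python3 to.py .4475 .1948 .078 1.017;python3 -m crank '[[0.3,[0,0,0],0],[0.3,[0,0,0],0],[0.3,[0,0,0],0],[0.3,[0,0,0],0]]' 20; python3 to.py .4475 .1948 .078 1.017
```

```text
t: 4.8
position: [0.4473, 0.1948, 0.1428]
orientation: [0.276, 0.961, 0.0, 0.0]
wrist_force: [0.3, 0.2, -0.3]
grip_width: 0.0577
shift [-0.02  0.01 -0.02] twist -0.005 | grasp [0.4473 0.1948 0.0778] jaw 1.012 q [ 0.36 -0.21  2.02  0.    1.33 -0.65] F [ 0.3  0.2 -0.3] w 0.0577 t 4.8 z axis [ 0.  0. -1.]
t: 5.2
position: [0.4472, 0.1948, 0.1427]
orientation: [0.276, 0.961, 0.0, -0.0]
wrist_force: [0.1, 1.5, -1.1]
grip_width: 0.0413
shift [-0.02  0.01 -0.03] twist -0.005 | grasp [0.4472 0.1948 0.0777] jaw 1.012 q [ 0.36 -0.21  2.02  0.    1.33 -0.65] F [ 0.1  1.5 -1.1] w 0.0413 t 5.2 z axis [-0.  0. -1.]
```

```bash
python3 -m crank '[[0.3,[0,0,0],0],[0.3,[0,0,0],0],[0.3,[0,0,-3],0],[0.3,[0,0,-7],0],[0.3,[0,0,-11],0],[0.3,[0,0,-15],0],[0.3,[0,0,-15],0],[0.3,[0,0,-15],0]]' 25; python3 to.py .657 .1013 .228 0.154;
```

```text
t: 6.0
position: [0.4473, 0.1948, 0.293]
orientation: [0.276, 0.961, 0.0, 0.0]
wrist_force: [0.4, -0.1, -2.5]
grip_width: 0.0415
shift [-2.274e+01  3.180e+00  2.000e-02] twist 0.858 | grasp [0.4473 0.1948 0.228 ] jaw 1.012 q [ 0.36 -0.3   1.84  0.    1.59 -0.65] F [ 0.4 -0.1 -2.5] w 0.0415 t 6.0 z axis [ 0.001  0.    -1.   ]
```

```bash
python3 -m crank '[[0.3,[-3,0.4,0],0.12],[0.3,[-6.5,0.9,0],0.27],[0.3,[-10,1.4,0],0.4],[0.3,[-14,2,0],0.54],[0.3,[-18,2.5,0],0.68],[0.3,[-21,3,0],0.8],[0.3,[-22.7,3.2,0],0.86],[0.3,[-22.7,3.2,0],0.86]]';python3 -m crank '[[0.3,[0,0,0],0],[0.3,[0,0,0],0]]'; python3 to.py .657 .1013 .228 0.154; python3 - <<'E'
from vis import *
import pickle
g=grab("scene",4);s=g["image"];pickle.dump(g,open("g1.pkl","wb"))
cv2.imwrite("pics/m3.png",tile(s,170,165,145,120,5.5))
E
```

```text
t: 6.8
position: [0.6577, 0.1005, 0.2895]
orientation: [0.653, 0.758, -0.001, -0.001]
wrist_force: [0.2, -0.6, -1.0]
grip_width: 0.0418
t: 7.0
position: [0.656, 0.102, 0.292]
orientation: [0.651, 0.759, -0.0, -0.0]
wrist_force: [-0.4, 0.5, -1.4]
grip_width: 0.0415
shift [-0.08  0.09 -0.1 ] twist -0.0 | grasp [0.656 0.102 0.227] jaw 0.154 q [ 0.12  0.1   1.48  0.    1.57 -0.04] F [-0.4  0.5 -1.4] w 0.0415 t 7.0 z axis [-0.001 -0.    -1.   ]
```

View pics/m3.png

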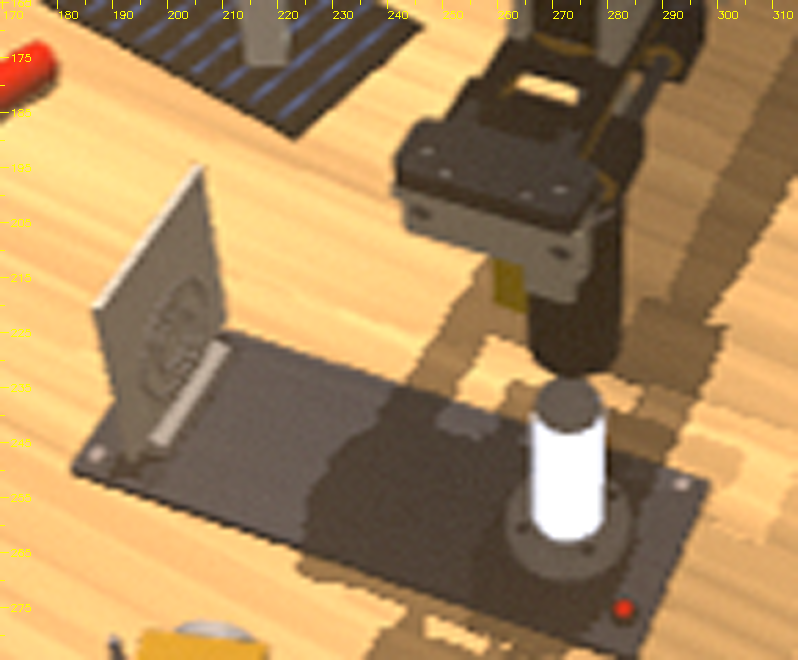

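```bash
python3 - <<'E'
from vis import *
import pickle
g=pickle.load(open("g1.pkl","rb"));c=cam(g);I=g["image"].sum(2)/3
a=np.linspace(0,6.2832,721)
def circ(x,y,z,r):
    p=proj(c,np.c_[x+r*np.cos(a),y+r*np.sin(a),z+0*a]);return np.round([p[:,0].min(),p[:,0].max(),p[:,1].min(),p[:,1].max()],2)
print("lamp .657 .1013: z=.06",circ(.657,.1013,.06,.016),"z=.10",circ(.657,.1013,.10,.016),"flange",circ(.657,.1013,.022,.03))
print("hood .656 .102 bottom .1495",circ(.656,.102,.1495,.0205), "z=.165",circ(.656,.102,.165,.0205))
np.set_printoptions(linewidth=250)
for r in (246,250,254):print(r,"x262-285",I[r,262:286].astype(int))
for r in (224,226,228):print(r,"x262-290",I[r,262:291].astype(int))
print("col 272-275 rows 226-240");
for q in(271,273,275):print(q,I[226:242,q].astype(int))
for q in(271,272,273):print("glow bottom col",q,I[258:268,q].astype(int))
E
```

```text
lamp .657 .1013: z=.06 [267.28 279.77 244.28 254.32] z=.10 [267.19 280.04 234.53 244.66] flange [262.05 284.84 248.8  267.49]
hood .656 .102 bottom .1495 [265.64 282.74 220.09 233.17] z=.165 [265.59 282.89 215.85 228.96]
246 x262-285 [ 45  46  43  42  84 159 197 194 193 192 191 192 192 193 192 194 196 154  44  56  63  67  70  69]
250 x262-285 [ 45  43  43  43  81 159 197 191 193 190 192 192 192 192 193 193 198 154  29  39  43  44  47  48]
254 x262-285 [ 40  53  63  62  97 163 196 192 192 192 191 193 193 193 191 195 183 127  46  43  50  48  42  42]
224 x262-290 [83 83 84 72 40 34 33 31 33 31 32 33 32 32 30 30 34 30 34 32 44 62 68 66 66 69 67 70 70]
226 x262-290 [79 82 81 71 41 31 32 33 31 32 35 32 30 33 31 33 33 33 33 35 38 57 69 67 67 65 65 67 69]
228 x262-290 [140 137 138 113  48  27  34  34  34  32  33  33  31  31  34  35  32  34  35  33  43  60  66  67  67  68  68  66  68]
col 272-275 rows 226-240
271 [32 32 32 31 34 33 27 58 61 64 65 64 66 65 67 65]
273 [32 34 33 33 32 34 30 35 62 65 66 65 66 66 67 68]
275 [33 36 31 34 32 32 34 44 62 64 64 68 68 64 66 65]
glow bottom col 271 [192 194 193 195 203  99  63  62  63  64]
glow bottom col 272 [191 194 192 193 203 109  64  65  65  66]
glow bottom col 273 [192 194 193 195 202 108  64  61  63  66]
```

Hood bottom at scene (274,233) and lamp cap at (273,239). The edge profiles put the lamp about 2.5 mm toward −y of the hood axis, so I shift, descend gently and watch the force.

```bash
python3 to.py .656 .0995 .197 0.154
```

```text
shift [-0.24 -0.06  3.1 ] twist -0.001 | grasp [0.6562 0.102  0.228 ] jaw 0.153 q [ 0.12  0.09  1.48  0.    1.57 -0.04] F [ 0.9 -0.9 -0.6] w 0.0417 t 7.2 z axis [ 0.  0. -1.]
```

```bash
python3 -m crank '[[0.3,[0,0.25,0],0],[0.3,[0,0.25,1],0],[0.3,[0,0.25,2],0],[0.3,[0,0.25,3],0],[0.3,[0,0.25,3],0],[0.3,[0,0.25,3],0],[0.3,[0,0.25,3],0]]';python3 to.py .656 .0995 .197 0.154
```

```text
t: 7.9
position: [0.6593, 0.102, 0.2632]
orientation: [0.651, 0.759, 0.0, 0.0]
wrist_force: [0.5, 1.0, -0.5]
grip_width: 0.0417
shift [-0.19 -0.36  0.12] twist -0.002 | grasp [0.6593 0.102  0.1982] jaw 0.152 q [ 0.12  0.11  1.51  0.    1.52 -0.04] F [ 0.5  1.  -0.5] w 0.0417 t 7.9 z axis [ 0.  0. -1.]
```

I wrote that shift before reading the axes, and it went the wrong way. The hood is still clear above the lamp, so I correct it and re-measure numerically.

```bash
python3 -m crank '[[0.3,[-0.2,-0.35,0],0],[0.3,[-0.2,-0.35,0],0],[0.3,[-0.2,-0.35,0],0],[0.3,[-0.2,-0.35,0],0]]';python3 to.py .656 .0995 .197 0.154; python3 - <<'E'
from vis import *
g=grab("scene",6);c=cam(g);I=g["image"].sum(2)/3
a=np.linspace(0,6.2832,721)
s=read_state();x,y,z=s["position"];zb=z-.065-.0777
def circ(x,y,z,r):
    p=proj(c,np.c_[x+r*np.cos(a),y+r*np.sin(a),z+0*a]);return np.round([p[:,0].min(),p[:,0].max(),p[:,1].min(),p[:,1].max()],2)
print("hood",zb,circ(x,y,zb,.0205),circ(x,y,zb+.03,.0205),"lamp",circ(x,y,.07,.016))
np.set_printoptions(linewidth=250)
for r in (226,230,234,248,252,256):print(r,"x262-290",I[r,262:291].astype(int))
for q in(270,272,274,276):print(q,I[232:256,q].astype(int))
cv2.imwrite("pics/m4.png",tile(g["image"],235,190,80,80,7,1.8))
E
```

```text
t: 8.3
position: [0.656, 0.0994, 0.2629]
orientation: [0.651, 0.759, 0.0, 0.0]
wrist_force: [-0.1, 0.0, -0.5]
grip_width: 0.0419
shift [ 0.01 -0.    0.09] twist -0.002 | grasp [0.656  0.0994 0.1979] jaw 0.152 q [ 0.11  0.1   1.52 -0.    1.52 -0.04] F [-0.1  0.  -0.5] w 0.0419 t 8.3 z axis [ 0.  0. -1.]
hood 0.12003981642467935 [264.87 281.57 227.49 240.49] [264.74 281.82 219.56 232.62] lamp [266.84 279.4  241.35 251.4 ]
226 x262-290 [53 53 53 56 64 70 70 69 69 67 66 56 33 32 32 31 34 33 33 39 58 68 67 67 67 66 67 66 67]
230 x262-290 [148 146 119  59  29  31  34  32  32  31  31  34  34  31  33  32  33  31  34  39  55  64  64  65  65  66  66  68  67]
234 x262-290 [131  92  84  50  27  34  33  32  35  31  33  34  32  34  34  30  34  35  30  40  58  65  57  58  66  71  62  62  64]
248 x262-290 [ 46  46  46  42  79 160 197 194 193 193 192 193 193 193 194 194 198 154  31  40  44  46  47  51  51  55  64  71  66]
252 x262-290 [ 45  40  43  52  97 164 197 194 193 192 193 193 193 194 193 195 199 158  53  49  43  41  44  41  42  42  43  58  68]
256 x262-290 [ 55  65  63  60  95 163 197 195 192 193 193 193 192 193 193 195 184 129  58  63  64  61  48  43  41  52  61  61  63]
270 [ 33  33  35  31  33  32  30  32  36  62  56 141 194 196 193 192 193 193 193 193 193 193 193 194]
272 [ 34  34  33  32  31  32  34  34  30  59  63  73 192 196 192 192 192 193 193 193 193 194 192 193]
274 [ 34  34  32  31  33  32  33  32  33  67  64  87 192 195 193 193 193 193 193 193 193 193 193 192]
276 [ 32  34  34  32  34  35  33  33  38  62  58 158 194 194 194 193 194 193 192 194 193 192 193 193]
```

View pics/m4.png

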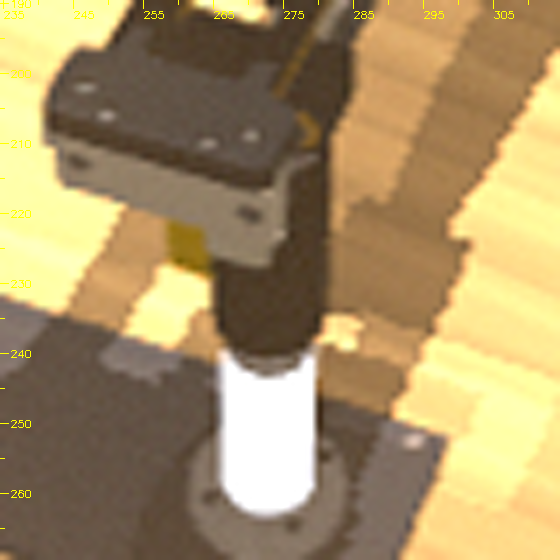

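The snout faces the card, and the hood (centre 273.2) and lamp (272.9) agree to about 0.5 mm. Descend in stages.

```bash
python3 -m crank '[[0.3,[-0.03,0,0.5],0],[0.3,[-0.03,0,1],0],[0.3,[-0.03,0,1.3],0],[0.3,[-0.03,0,1.6],0],[0.3,[-0.03,0,1.8],0],[0.3,[-0.03,0,2],0],[0.3,[-0.03,0,2],0],[0.3,[-0.03,0,2],0]]';python3 to.py .656 .0995 .0997 0.154
```

```text
t: 9.4
position: [0.6561, 0.0992, 0.2428]
orientation: [0.651, 0.759, 0.0, 0.0]
wrist_force: [-0.2, 0.2, -1.0]
grip_width: 0.0415
shift [ 0.03 -0.    7.81] twist -0.002 | grasp [0.6561 0.0992 0.1778] jaw 0.152 q [ 0.11  0.11  1.54  0.    1.49 -0.04] F [-0.2  0.2 -1. ] w 0.0415 t 9.4 z axis [ 0.  0. -1.]
```

The hood's bottom edge is 12 mm below the lamp top with no force, so it is on. Continue down.

```bash
python3 -m crank '[[0.3,[0,0,1],0],[0.3,[0,0,2],0],[0.3,[0,0,3],0],[0.3,[0,0,4],0],[0.3,[0,0,5],0],[0.3,[0,0,6],0],[0.3,[0,0,6.5],0],[0.3,[0,0,6.5],0]]';python3 to.py .656 .0995 .0997 0.154
```

```text
t: 10.2
position: [0.6558, 0.0992, 0.1768]
orientation: [0.651, 0.759, -0.0, -0.0]
wrist_force: [-0.7, -0.4, -1.5]
grip_width: 0.0421
shift [0.03 0.02 1.21] twist -0.002 | grasp [0.6558 0.0992 0.1118] jaw 0.152 q [ 0.11  0.15  1.61  0.    1.38 -0.04] F [-0.7 -0.4 -1.5] w 0.0421 t 10.2 z axis [-0.001 -0.    -1.   ]
```

```bash
python3 -m crank '[[0.3,[0,0,0.4],0],[0.3,[0,0,0.8],0],[0.3,[0,0,1.0],0],[0.3,[0,0,1.1],0],[0.3,[0,0,1.2],0],[0.3,[0,0,1.2],0]]';python3 to.py .656 .0995 .0997 0.154;python3 -m crank '[[0.3,[0,0,0.1],0],[0.3,[0,0,0.1],0],[0.3,[0,0,0.1],0]]';python3 to.py .656 .0995 .0997 0.154
```

```text
t: 10.8
position: [0.6561, 0.0992, 0.1657]
orientation: [0.651, 0.759, 0.0, 0.0]
wrist_force: [-0.0, 0.0, -0.4]
grip_width: 0.0413
shift [ 0.03 -0.    0.1 ] twist -0.002 | grasp [0.6561 0.0992 0.1007] jaw 0.152 q [ 0.11  0.16  1.62 -0.    1.36 -0.04] F [-0.   0.  -0.4] w 0.0413 t 10.8 z axis [ 0. -0. -1.]
t: 11.1
position: [0.6561, 0.0992, 0.1648]
orientation: [0.651, 0.759, 0.0, 0.0]
wrist_force: [-0.6, -0.3, -0.9]
grip_width: 0.0415
shift [ 0.03 -0.    0.01] twist -0.002 | grasp [0.6561 0.0992 0.0998] jaw 0.152 q [ 0.11  0.16  1.62  0.    1.36 -0.04] F [-0.6 -0.3 -0.9] w 0.0415 t 11.1 z axis [ 0.  0. -1.]
```

```bash
python3 -m crank '[[0.3,[0,0,0.1],0],[0.3,[0,0,0.1],0],[0.3,[0,0,0.1],0]]'; python3 -m crank '[[0.3,[0,0,0.05],0],[0.3,[0,0,0.1],0],[0.3,[0,0,0.1],0]]'
```

```text
t: 11.4
position: [0.6561, 0.0992, 0.1646]
orientation: [0.651, 0.759, 0.0, 0.0]
wrist_force: [-3.4, -1.1, 6.6]
grip_width: 0.0417
t: 11.7
position: [0.6562, 0.0992, 0.1646]
orientation: [0.651, 0.759, 0.0, 0.0]
wrist_force: [-7.2, -1.7, 15.2]
grip_width: 0.0416
```

Contact at the expected height with 15 N down: the hood is home. Relax, release, and retreat up.

```bash
python3 -m crank '[[0.3,[0,0,-0.2],0],[0.3,[0,0,-0.2],0],[0.8,[0,0,-0.2],0],[0.8,[0,0,-0.2],0],[0.8,[0,0,-0.2],0],[0.8,[0,0,-0.2],0],[0.8,[0,0,-0.2],0],[0.8,[0,0,-0.2],0]]'; python3 -m crank '[[0.8,[0,0,-3],0],[0.8,[0,0,-7],0],[0.8,[0,0,-12],0],[0.8,[-5,0,-12],0],[0.8,[-10,0,-12],0],[0.8,[-15,0,-12],0],[0.8,[-15,0,-12],0]]'; python3 to.py .4456 -.23 .15 0.598
```

```text
t: 12.5
position: [0.6561, 0.0992, 0.1648]
orientation: [0.651, 0.759, -0.0, 0.0]
wrist_force: [0.3, 0.0, 0.1]
grip_width: 0.074
t: 13.2
position: [0.679, -0.0541, 0.2845]
orientation: [0.653, 0.757, -0.001, 0.0]
wrist_force: [0.7, 0.6, -0.1]
grip_width: 0.0742
shift [-13.95 -25.67   6.97] twist -0.45 | grasp [ 0.679  -0.0541  0.2195] jaw 0.148 q [-0.12  0.13  1.45 -0.    1.56 -0.26] F [ 0.7  0.6 -0.1] w 0.0742 t 13.2 z axis [-0.    -0.001 -1.   ]
```

```bash
python3 -m crank '[[0.8,[-14,-25.7,0],-0.45],[0.8,[-14,-25.7,0],-0.45],[0.8,[-14,-25.7,0],-0.45],[0.8,[-14,-25.7,0],-0.45],[0.8,[-14,-25.7,4],-0.45],[0.8,[-14,-25.7,6],-0.45],[0.8,[-14,-25.7,6],-0.45],[0.8,[-14,-25.7,6],-0.45]]';python3 to.py .4456 -.23 .044 0.598; python3 - <<'E'
from vis import *
import pickle
t=grab("top");s=grab("scene");pickle.dump((t,s),open("g2.pkl","wb"))
a=tile(t["image"],240,145,55,55,7.2,1.8);b=tile(s["image"],250,215,55,55,7.2,1.8)
cv2.imwrite("pics/m5.png",np.hstack([a,b]))
E
```

```text
t: 14.0
position: [0.4451, -0.2266, 0.2241]
orientation: [0.466, 0.885, 0.0, -0.001]
wrist_force: [-0.6, -0.4, -0.2]
grip_width: 0.0743
shift [-0.32 -0.14 11.51] twist 0.002 | grasp [ 0.4451 -0.2266  0.1591] jaw 0.6 q [-0.52 -0.24  1.91  0.    1.47 -1.12] F [-0.6 -0.4 -0.2] w 0.0743 t 14.0 z axis [-0.001  0.001 -1.   ]
```

View pics/m5.png

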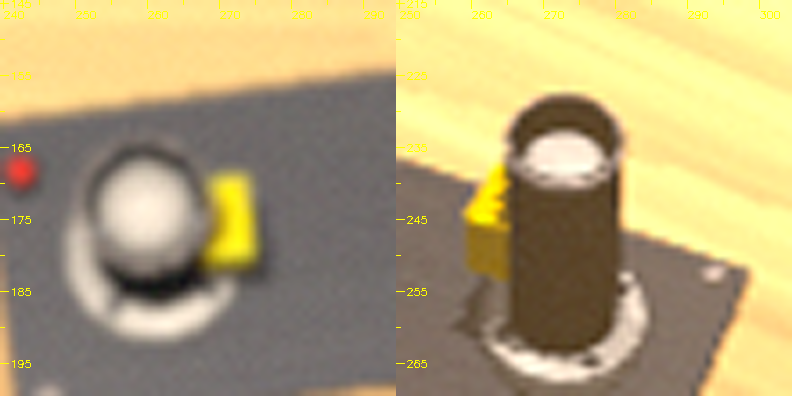

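The hood sits on the flange over the lamp with its snout toward the card. I'll measure the snout's end edge against the plate edges numerically.

```bash
python3 - <<'E'
from fit import *
t,s=pickle.load(open("g2.pkl","rb"));I=t["image"];Y=(I[...,0]+I[...,1])/2-I[...,2]
P=[]
for r in range(171,180):
    row=Y[r,268:282];h=row[:7].max()/2;k=[i for i in range(4,13) if row[i]>=h>row[i+1]]
    P.append((268+k[0]+(row[k[0]]-h)/(row[k[0]]-row[k[0]+1]),r))
W=np.array([inv("t",p,.077) for p in P]);d=np.polyfit(W[:,0],W[:,1],1)
print("snout edge: dir",np.arctan(d[0]),"=> hood yaw(mod)",np.arctan(d[0])+np.pi/2,"centre",W.mean(0))
# plate long edges
G=I.mean(2)
for lo,hi,sgn in((148,168,1),(184,208,-1)):
    Q=[]
    for c in list(range(246,335,3)):
        if sgn<0 and c>345: continue
        yc=162.3-(c-238)*.1325 if sgn>0 else 205-(c-243.5)*.1317
        r0=int(yc)-4; col=G[r0:r0+9,c]; h=(col[:2].mean()+col[-2:].mean())/2
        k=[i for i in range(8) if (col[i]-h)*(col[i+1]-h)<=0]
        if k:Q.append(inv("t",(c,r0+k[0]+(col[k[0]]-h)/(col[k[0]]-col[k[0]+1])),.008))
    Q=np.array(Q);f=np.polyfit(Q[:,1],Q[:,0],1);print("plate edge yaw",np.pi/2-np.arctan(f[0]),"rms",np.std(Q[:,0]-np.polyval(f,Q[:,1])),"x at y=0",f[1])
E
```

```text
snout edge: dir 0.13803945266292766 => hood yaw(mod) 1.7088357794578242 centre [0.65862185 0.06790415 0.077     ]
plate edge yaw 1.7240235883814679 rms 0.000268372883491132 x at y=0 0.7269713271312094
plate edge yaw 1.7274381508900682 rms 0.0005008029122477608 x at y=0 0.6152377383783063
```

Snout yaw is 1.709 against the stand's 1.726, about 1° off, so it is aligned. Now the cell.

```bash
python3 -m crank '[[0.8,[-0.3,-0.1,3],0],[0.8,[-0.3,-0.1,6],0],[0.8,[-0.3,-0.1,6],0],[0.8,[-0.3,-0.1,6],0]]'; python3 -m crank '[[0.8,[0,0,0],0],[0.8,[0,0,0],0]]'; python3 to.py .4456 -.23 .044 0.598; python3 - <<'E'
from vis import *
s=grab("scene",4)["image"];t=grab("top",4)["image"]
cv2.imwrite("pics/m6.png",np.hstack([tile(s,185,110,60,75,6.5,1.6),tile(t,370,230,60,75,6.5,1.6)]))
E
```

```text
t: 15.0
position: [0.4469, -0.2294, 0.1654]
orientation: [0.466, 0.885, 0.0, -0.0]
wrist_force: [0.3, 0.6, 0.3]
grip_width: 0.0741
t: 15.2
position: [0.4473, -0.2297, 0.1664]
orientation: [0.466, 0.885, -0.0, 0.001]
wrist_force: [-0.9, -0.5, 0.1]
grip_width: 0.0742
shift [ 0.08 -0.16  5.74] twist 0.004 | grasp [ 0.4473 -0.2297  0.1014] jaw 0.602 q [-0.53 -0.2   1.97  0.    1.37 -1.13] F [-0.9 -0.5  0.1] w 0.0742 t 15.2 z axis [ 0.002 -0.001 -1.   ]
```

View pics/m6.png

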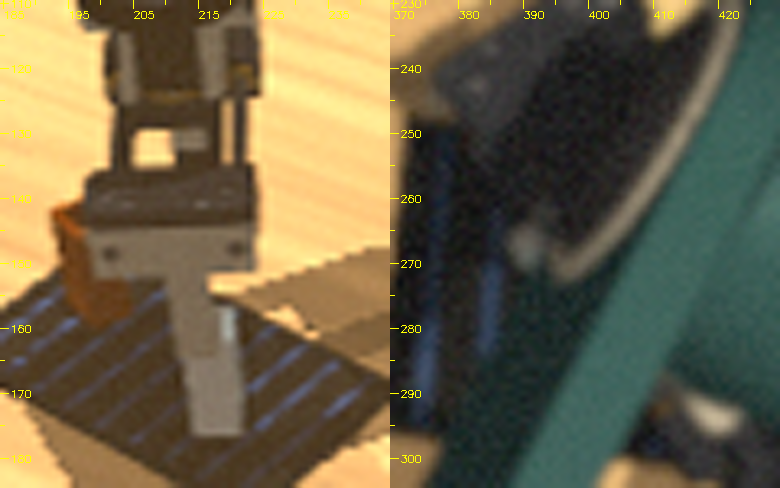

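```bash
python3 - <<'E'
from fit import *
g=np.array([.4473,-.2297]);j=np.array([np.cos(.602),np.sin(.602)]);x=np.array([j[1],-j[0]])
for e in(.037,.047,.054):
  for k in(-.0075,.0075):
    p=g+j*e+x*k;print("finger tip",e,k,np.round(proj(C["s"],[*p,.082])[0],1))
for k in(-.012,.012):
    p=np.array([.4456,-.23])+.015*j+x*k;print("cell front z.064",np.round(proj(C["s"],[*p,.064])[0],1),"z.004",np.round(proj(C["s"],[*p,.004])[0],1))
s=pickle.load(open("g2.pkl","rb"))[1]["image"]
E
```

```text
finger tip 0.037 -0.0075 [217.8 162.9]
finger tip 0.037 0.0075 [212.8 163.1]
finger tip 0.047 -0.0075 [217.7 165. ]
finger tip 0.047 0.0075 [212.8 165.3]
finger tip 0.054 -0.0075 [217.7 166.6]
finger tip 0.054 0.0075 [212.7 166.8]
cell front z.064 [220.2 162.3] z.004 [221.9 176.4]
cell front z.064 [212.5 162.6] z.004 [214.5 176.8]
```

Finger tip (212.6–217.9,165) and cell corner (222,176.6) match predictions to better than a pixel. Descend and grip.

```bash
python3 -m crank '[[0.8,[0.1,-0.15,2],0],[0.8,[0.1,-0.15,4],0],[0.8,[0.1,-0.15,5.7],0],[0.8,[0.1,-0.15,5.7],0],[0.8,[0.1,-0.15,5.7],0],[0.8,[0.1,-0.15,5.7],0]]'; python3 to.py .4456 -.23 .044 0.598
```

```text
t: 16.2
position: [0.4454, -0.2297, 0.1089]
orientation: [0.466, 0.885, -0.0, 0.001]
wrist_force: [-0.1, -1.3, 0.0]
grip_width: 0.0744
shift [-0.04 -0.   -0.01] twist 0.004 | grasp [ 0.4454 -0.2297  0.0439] jaw 0.602 q [-0.53 -0.14  2.02 -0.    1.26 -1.13] F [-0.1 -1.3  0. ] w 0.0744 t 16.2 z axis [ 0.001 -0.001 -1.   ]
```

```bash
python3 -m crank '[[0.5,[0,0,0],0],[0.4,[0,0,0],0],[0.2,[0,0,0],0],[0.2,[0,0,0],0],[0.2,[0,0,0],0],[0.2,[0,0,0],0],[0.2,[0,0,0],0],[0.2,[0,0,0],0]]' 10;python3 -m crank '[[0.2,[0,0,0],0],[0.2,[0,0,0],0],[0.2,[0,0,0],0],[0.2,[0,0,0],0],[0.2,[0,0,0],0],[0.2,[0,0,0],0]]' 12; python3 to.py .4456 -.23 .044 0.598
```

```text
t: 17.0
position: [0.445, -0.2295, 0.1078]
orientation: [0.466, 0.885, -0.0, 0.0]
wrist_force: [-0.4, 0.1, -0.1]
grip_width: 0.03
t: 17.6
position: [0.445, -0.2295, 0.1078]
orientation: [0.466, 0.885, -0.0, 0.0]
wrist_force: [-0.3, -0.3, -0.6]
grip_width: 0.03
shift [-0.08  0.02 -0.12] twist 0.004 | grasp [ 0.445  -0.2295  0.0428] jaw 0.602 q [-0.53 -0.14  2.02 -0.    1.26 -1.13] F [-0.3 -0.3 -0.6] w 0.03 t 17.6 z axis [ 0. -0. -1.]
```

```bash
python3 -m crank '[[0.2,[0,0,-1],0],[0.2,[0,0,-4],0],[0.2,[0,0,-8],0],[0.2,[0,0,-12],0],[0.2,[0,0,-16],0],[0.2,[0,0,-18.5],0],[0.2,[0,0,-18.5],0],[0.2,[0,0,-18.5],0]]' 14; python3 to.py .6708 .0053 .228 0.155
```

```text
t: 18.4
position: [0.4449, -0.2294, 0.2931]
orientation: [0.466, 0.885, 0.0, 0.0]
wrist_force: [-0.9, 0.3, -1.2]
grip_width: 0.03
shift [6.550e+00 3.191e+01 1.000e-02] twist 0.447 | grasp [ 0.4449 -0.2294  0.2281] jaw 0.602 q [-0.53 -0.27  1.82  0.    1.59 -1.13] F [-0.9  0.3 -1.2] w 0.03 t 18.4 z axis [ 0.001 -0.    -1.   ]
```

```bash
python3 -m crank '[[0.2,[0.6,3,0],0.05],[0.2,[1.4,7,0],0.12],[0.2,[2.4,11.5,0],0.2],[0.2,[3.3,16,0],0.28],[0.2,[4.2,20.5,0],0.34],[0.2,[5.1,25,0],0.4],[0.2,[6,29.5,0],0.447],[0.2,[6.5,31.9,0],0.447]]';python3 -m crank '[[0.2,[0,0,0],0],[0.2,[0,0,0],0],[0.2,[0,0,0],0]]'; python3 to.py .6708 .0053 .0708 0.155
```

```text
t: 19.2
position: [0.6724, 0.0074, 0.2903]
orientation: [0.65, 0.76, -0.001, -0.001]
wrist_force: [0.0, -0.6, 0.2]
grip_width: 0.0298
t: 19.5
position: [0.6705, 0.0041, 0.2921]
orientation: [0.65, 0.76, -0.0, -0.0]
wrist_force: [-0.5, -0.6, -0.5]
grip_width: 0.0299
shift [ 0.11  0.07 15.63] twist -0.001 | grasp [0.6705 0.0041 0.2271] jaw 0.154 q [-0.03  0.11  1.47 -0.    1.57 -0.19] F [-0.5 -0.6 -0.5] w 0.0299 t 19.5 z axis [-0.001 -0.    -1.   ]
```

```bash
python3 -m crank '[[0.2,[0.1,0.05,2.5],0],[0.2,[0.1,0.05,5.5],0],[0.2,[0.1,0.05,8.5],0],[0.2,[0.1,0.05,11.5],0],[0.2,[0.1,0.05,14],0],[0.2,[0.1,0.05,15],0],[0.2,[0.1,0.05,15.6],0],[0.2,[0.1,0.05,15.6],0]]';python3 -m crank '[[0.2,[0,0,0],0],[0.2,[0,0,0],0],[0.2,[0,0,0],0],[0.2,[0,0,0],0]]'; python3 to.py .6708 .0053 .0708 0.155
```

```text
t: 20.3
position: [0.6714, 0.0054, 0.1372]
orientation: [0.65, 0.76, 0.0, 0.0]
wrist_force: [-0.3, -0.0, -0.1]
grip_width: 0.0302
t: 20.7
position: [0.6716, 0.0059, 0.1372]
orientation: [0.65, 0.76, 0.0, 0.0]
wrist_force: [-0.2, 0.2, -0.4]
grip_width: 0.0302
shift [-0.04 -0.08  0.14] twist 0.0 | grasp [0.6716 0.0059 0.0722] jaw 0.155 q [-0.03  0.2   1.62 -0.    1.32 -0.18] F [-0.2  0.2 -0.4] w 0.0302 t 20.7 z axis [ 0.001 -0.    -1.   ]
```

```bash
python3 -m crank '[[0.2,[0,-0.1,0.15],0],[0.2,[0,-0.1,0.15],0],[0.2,[0,-0.1,0.15],0],[0.2,[0,-0.1,0.15],0]]'; python3 to.py .6708 .0053 .0708 0.155; python3 - <<'E'
from vis import *
import pickle
s=grab("scene",6);pickle.dump(s,open("g3.pkl","wb"))
c=cam(s);y=1.7257;d=np.array([np.cos(y),np.sin(y)]);n=np.array([-d[1],d[0]])
st=read_state();ctr=np.array(st["position"][:2])
im=tile(s["image"],175,165,130,105,6,1.7)
for z in(.032,.092):
    P=[[*(ctr+a*.012*d+b*.015*n),z] for a,b in((1,1),(1,-1),(-1,-1),(-1,1))]
    for u,v in proj(c,P): cv2.circle(im,(int((u-175+.5)*6),int((v-165+.5)*6)),2,(0,0,255),-1)
cv2.imwrite("pics/m7.png",im)
full=np.clip(s["image"][:,:,::-1]*1.3,0,255).astype(np.uint8);cv2.imwrite("pics/full.png",full)
E
```

```text
t: 21.1
position: [0.6705, 0.0057, 0.1352]
orientation: [0.65, 0.76, 0.0, -0.0]
wrist_force: [0.5, 0.7, 0.5]
grip_width: 0.03
shift [-0.04  0.03 -0.06] twist 0.0 | grasp [0.6705 0.0057 0.0702] jaw 0.155 q [-0.03  0.2   1.63  0.    1.32 -0.18] F [0.5 0.7 0.5] w 0.03 t 21.1 z axis [-0.  0. -1.]
```

View pics/m7.png

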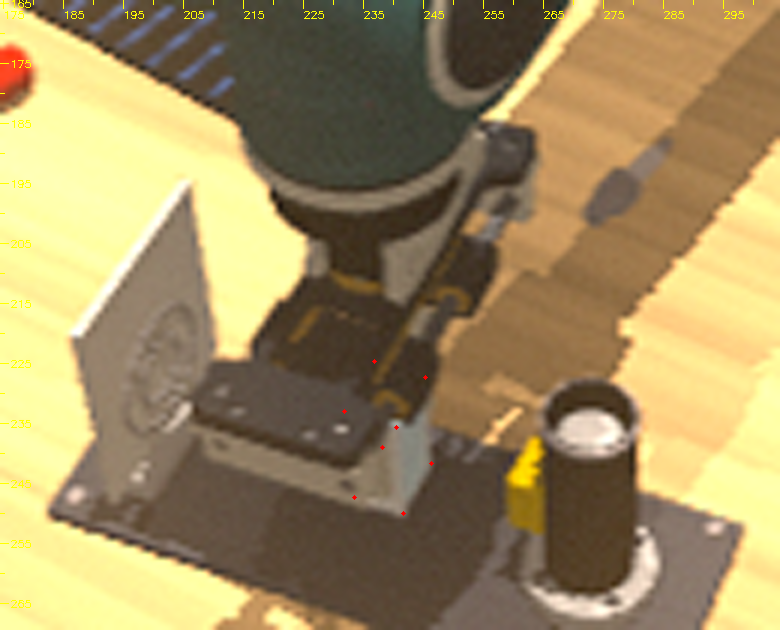

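View pics/full.png

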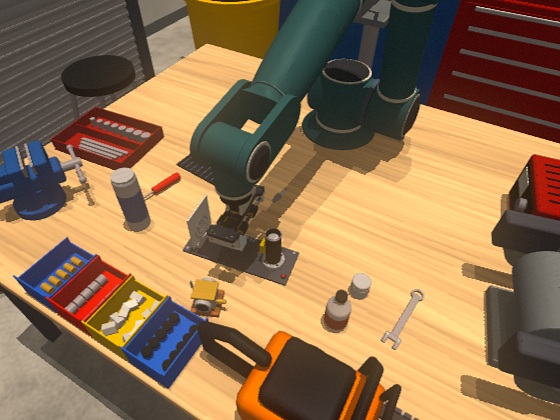

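The held cell's lower corner at scene (242,250) falls on the predicted corner. The hood is seated with its snout toward the card, and the other things are in place. Trim 0.5 mm in height and hand in.

```bash
python3 -m crank '[[0.2,[0,0,-0.05],0],[0.2,[0,0,-0.05],0],[0.2,[0,0,-0.05],0],[0.2,[0,0,-0.05],0]]'; python3 to.py .6708 .0053 .0708 0.155; python3 -c "
from station import *
print(job_done())"
```

```text
t: 21.8
position: [0.6705, 0.0056, 0.1358]
orientation: [0.65, 0.76, 0.0, 0.0]
wrist_force: [-0.7, -0.9, -0.0]
grip_width: 0.0298
shift [-0.04  0.03 -0.  ] twist -0.0 | grasp [0.6705 0.0056 0.0708] jaw 0.155 q [-0.03  0.2   1.63 -0.    1.32 -0.18] F [-0.7 -0.9 -0. ] w 0.0298 t 21.8 z axis [ 0. -0. -1.]
the job is handed in; nothing more can be done
None
```

I slid the hood over the lamp until it sat on the flange, let go of it, then gripped the test cell by its frosted faces. The job was handed in at 21.8 s with the cell still held in the light path.

**Hood:** it stopped at the flange height, and pressing down gave 15 N of resistance. After release, the pictures showed it seated. The snout's yaw measured 1.709 rad against 1.726 for the stand, about 1° off and close to what the picture can resolve.

**Cell:** the grip closed at 30 mm with 14 N. The commanded jaw angle matches the stand to about 0.001 rad, so the windows should be within a degree or so of square. The grasp point is within about 0.5 mm of the target, and the cell's centre works out at 62 mm high. In the last picture the visible lower corner was within a pixel of where it should be.

**What went wrong:** I typed one small sideways move before reading the tool axes, and it went the wrong way by a few millimetres. The hood was still above the lamp and touched nothing, and I corrected it before lowering.

**Not checked:** the arm blocked the overhead camera at the end, so the final cell position rests on the scene camera and the arm's own readings. I saw no contact with the clear windows, but only the close view before the descent checked finger placement. The other things on the bench looked in place in the last picture.

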